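# Load the carrier and hold the furnace lid at its mark

### The job

Seat the round ceramic crucible and the long ceramic boat fully down in their matching pockets of the aluminium carrier, keeping them upright, while the furnace stays shut. Then raise the furnace's sprung lid until its pointer stands at the brass index tab on the side arc, and finish while still holding it steady there, so that the loaded carrier could be put in. Leave the tab and the other loose things on the bench where they are.

Things in the scene. Friction and masses are not known exactly. Their poses are not given: they have to be found in the camera images.
- crucible_mid (a point): Centre, half-way up, of the round ceramic crucible: an open cup, 40 mm across, 46 mm tall, wall 3.5 mm, about 60 g, standing upright on the bench (z is its axis, up). Loose.
- boat_mid (a point): Centre, half-way up, of the ceramic boat: a long open rectangular dish, 74 mm long (its x), 30 mm wide (its y), 34 mm tall, wall 3.5 mm, about 70 g, standing upright on the bench. Loose.
- carrier: Fixed aluminium carrier plate lying on the bench, 120 mm (x) by 200 mm (y), 20 mm thick, with two pockets in its top, each 10 mm deep. Origin: centre of its underside; z up.
- round_pocket (a point): Centre of the floor of the carrier's round pocket, 45 mm across, 10 mm deep; 10 mm above the bench, at carrier y +52 mm. Its axes are the carrier's.
- long_pocket (a point): Centre of the floor of the carrier's long rectangular pocket, 82 mm along carrier x by 36 mm along carrier y, 10 mm deep; 10 mm above the bench, at carrier y -52 mm. Its axes are the carrier's.
- furnace: White bench tube furnace, fixed: lower half 220 mm (x) by 240 mm (y), 120 mm tall, front towards its -x. A ceramic tube 30 mm thick pokes out of both sides at half depth. On its +y side a round steel bar bent to an arc of 212 mm radius about the lid's hinge carries the index tab. Origin: centre of its underside; z up.
- furnace_lid: The furnace's white lid, 215 mm deep, 240 wide, 40 thick, 0.45 kg, hinged along its back edge; origin at lid_hinge, axes those of the furnace when shut. It opens by turning about its +y axis (front edge rises), up to 1.3 rad. A spring pulls it shut: with its weight, 5 N (shut) to 7.5 N (at 0.75 rad) at the handle, square to the line from the hinge. It falls shut when let go.
- lid_hinge (a point): Middle of the hinge axis (the axis is the furnace's y), at furnace x +105 mm, z 125 mm.
- lid_handle (a point): Middle of the lid's handle: a round steel bar 12 mm thick and 110 mm long along the lid's y, carried by a post at each end, its centre 42 mm above the lid's top face, near the front edge (lid x -190 mm, z +82 mm from the hinge); 207 mm above the bench when shut. It can be pinched from above with fingers closing along furnace x; the round bar turns between the fingers as the lid rises.
- lid_pointer (a point): Tip of the dark steel pointer on an arm at the lid's +y side, at lid x -198 mm, y +146 mm, z 0 from the hinge. It moves with the lid on a circle about the hinge.
- index_mark (a point): Inner tip of the brass index tab (a 26 mm long, 12 mm wide, 5 mm thick tongue pointing to the hinge, clamped to the steel arc): the mark. It lies on the circle of the pointer's tip, 198 mm from the hinge axis, in the same upright plane; pointer tip and this point coincide when the lid is at the marked angle. The tab is clamped tight and must stay put.
- index_tab (a joint): Angle of the index tab about the hinge, rad: the lid angle (0 = shut) that it marks; differs from run to run, 0.4 to 0.75. It stays as set.
- bottle_a: Bystander, loose: clear laboratory bottle with a screw cap, 66 mm across, 125 mm tall. Origin at its underside.
- bottle_b: Bystander, loose: amber bottle with a screw cap, 52 mm across, 100 mm tall. Origin at its underside.
- cover: Bystander, loose: flat round ceramic cover with a small hole, 34 mm across, 7 mm thick. Origin at its underside.
- beaker: Bystander, loose: glass beaker, 64 mm across, 70 mm tall. Origin at its underside.
- weight: Bystander, loose: brass cylinder weight, 32 mm across, 30 mm tall. Origin at its underside.
Things that resemble listed ones, but are neither listed nor needed, are in the scene too. Leave any black, brown or pink look-alike of the part that bears crucible_mid alone.

How it is judged:
On the way:
1. crucible and boat seated in their pockets and let go, with the furnace lid still shut (horizontal distance between crucible_mid and round_pocket below 0.006 m and z of crucible_mid in the frame of carrier between 0.029 and 0.036 m and angle between each of crucible_mid, boat_mid's own z axis and vertical below 0.12 rad and horizontal distance between boat_mid and long_pocket below 0.006 m and z of boat_mid in the frame of carrier between 0.023 and 0.03 m and angle between the x axis of boat_mid and the x axis of carrier, either way round below 0.15 rad and distance of lid_pointer from where it was at the start of the episode below 0.006 m and contact force between the fingers and crucible below 0.1 N and contact force between the fingers and boat below 0.1 N), for 0.2 s.
At the end, for the whole second after the job is handed in: Crucible and boat on the floor of their own pockets (centred within 6 mm, within 3 mm of the floor, tilt under 0.12 rad, boat along its pocket within 0.15 rad); lid pointer tip within 10 mm of the index tab tip, lid still (under 0.05 rad/s) and held by the fingers (over 1 N) (horizontal distance between crucible_mid and round_pocket below 0.006 m and z of crucible_mid in the frame of carrier between 0.029 and 0.036 m and angle between each of crucible_mid, boat_mid's own z axis and vertical below 0.12 rad and horizontal distance between boat_mid and long_pocket below 0.006 m and z of boat_mid in the frame of carrier between 0.023 and 0.03 m and angle between the x axis of boat_mid and the x axis of carrier, either way round below 0.15 rad and distance between lid_pointer and index_mark below 0.01 m and angular speed of furnace_lid below 0.05 rad/s and contact force between the fingers and furnace_lid above 1 N); the arm keeps its last pose, push and grip.
It fails at once if the crucible or the boat tipped over (more than 0.7 rad) (angle between any of crucible_mid, boat_mid's own z axis and vertical above 0.7 rad).
It fails at once if the index tab shifted by more than 8 mm (distance of index_mark from where it was at the start of the episode above 0.008 m).
It fails at once if a bystander moved by more than 30 mm (distance of any of bottle_a, bottle_b, cover, beaker, weight from where it was at the start of the episode above 0.03 m).
It also fails if it takes over 61 s, if anything falls off the work surface, if the arm or the gripper's body presses on something with over 40 N, if the wrist force passes 120 N, or if a joint passes its speed limit or range.

### The arm

A 6-joint arm with a two-finger parallel gripper is mounted at the origin on the work surface. World frame = base frame: x ahead of the robot, y to its left, z up, the work surface at z = 0. Lengths are in m, angles in rad, forces in N, time in s.
With the tool pointing down it reaches from about 0.35 to 0.775 m from the base axis. Payload 7.3 kg.
Tool frame: the origin (TCP) lies between the finger pads; the fingertips stand 14 mm ahead of it and the grasp point (between the pads) lies 5 mm behind it (tip_reach is the distance from the TCP to the fingertips, in m); z points along the fingers, y is the line along which they close (so a half turn about z gives the same grasp; the last joint's range is limited). The gripper opens to 92 mm and grips with 3 to 60 N. Pads are 19 mm wide; open, the fingers measure 130 mm over their backs; the gripper's body (75 mm by 190 mm) begins 47 mm behind the grasp point.
Start: joints at [1.067, 0.342, 1.524, -0, 1.275, -0.146], TCP at [0.184, 0.492, 0.241] pointing down, gripper open.
Joint ranges: [-2.53, 2.53], [-0.77, 2.02], [0.04, 2.7], [-1, 4.14], [0.28, 2.66], [-3.11, 3.11]. Speed limits (rad/s): [2.57, 2.57, 3.14, 3.14, 3.14, 3.14].

### API

Orientations are given as a unit quaternion [x, y, z, w].
In Python, from bench import get_state, camera, close_job, recognise, trace, mark_of, tip_reach gives the robot as it stands.
- The arm moves only by the shell command python3 -m pendant 'ROWS' [FORCE]. ROWS is a JSON object of lists of equal length, an entry for each row: "delta_pos": the shift along the tool's x, y, z in units of 1 m (1.0 is 1 m), a list of three; "rotation": the turn, a rotation vector about the tool's x, y, z in units of 360 degrees (1.0 is 360 degrees), a list of three; "gripper": the opening, from -1 (shut) to 1 (fully open), so that 0 is half open. A call has 1 to 20 rows; each row is the pose to reach, as a shift and turn from the pose commanded when the call began, along the tool's axes at that moment, turning the shorter way round; what a row does not reach only later rows make up. A row lasts 1/12 s, in which the tool goes at most 41.7 mm and 7.16 degrees, less where a joint would pass 70% of its speed; a pose out of reach is approached as far as the arm can. A call with a number of a shift or a turn outside -1 to 1 is refused whole. A call with a gripper value outside its range is refused whole. The fingers move at their own pace and stop on an object; FORCE is the grip in N (left out, the last holds). Time passes only in rows, so rows that repeat a pose let the fingers close. It gives the time, the measured TCP pose, the force, the opening and the grip force at its end, in the units of the state.
- get_state(): the state, without advancing time (a new reading comes with each control period).
- camera(name): name is "scene" or "top" or "wrist"; returns a dict with "color" (420x560x3 uint8, blue, green, red), "intrinsics" (3x3 intrinsics, pixels), "rvec" (rotation vector, rad) and "tvec" (3), from world to camera coordinates, as OpenCV has them. Camera axes: x right, y down, z forward; pixel columns grow to the right and rows downward; lengths in m; the calibration is good to about 2 mm. A picture is of the moment at which its call begins. There is no depth.
- close_job(): hands the job in; it is judged then, once.
Trained networks look in a picture, given as the dict that the camera call returned (one of the last four; its "shot" number tells which), for a name from the list of things; names that differ only in an ending like _2 or _b are one class to them, and where a whole thing is asked for, a point or a joint stands for the part that bears it (a point fixed in the world has none). Each returns a list of dicts, best first, with "conf" (0 to 1); they miss things now and then, are a little off and sometimes report something else, mostly with a low value. They report only what shows in the picture. A call takes as long as a camera call. They do not tell look-alikes from the thing itself.
- recognise(target, picture): "extent" ([left, top, width, height] in pixels, round what is visible of it).
- trace(target, picture): "region" (420x560 bool, what is visible of it) and "extent" ([left, top, width, height] in pixels, round what is visible of it).
- mark_of(target, picture): "location" ([column, row] in pixels: a listed point, or the origin of a listed thing).
The state is a dict: "time_s": time; "joint_pos": joint angles; "qd": joint speeds; "effort": joint torques, N m; "tool_pos": TCP position; "orientation": TCP orientation; "ft_force": force on the tool from outside, world axes, zero at the start; "ft_torque": the same for the moment, N m; "gripper_width": opening from 0.0 (shut) to 1.0 (fully open); "grip_force": force on a finger pad.
Only numpy, scipy, OpenCV 4.12 (cv2) and the standard library are available. Lean on these libraries where they do the work, as an engineer would, in place of code of your own. Each camera call takes 0.05 s, during which the arm holds its last target. There are 200 camera calls.

## Working session

There is one attempt and no reset: what is moved stays moved. The work goes in short steps, Python scripts to look and compute and a shell command to move; the robot and the scene stay as the last step left them, time stands still between calls to the robot, and variables do not carry over. Pictures are saved under pics/ and viewed, at most 10 in all, crops included, and the job is handed in when it is done.

```bash
mkdir -p pics; ls; cat > h.py <<'E'
import numpy as np, cv2, json
from bench import *
from scipy.spatial.transform import Rotation as R
def ray(p,px):
    Rm=cv2.Rodrigues(np.array(p["rvec"],float))[0];t=np.array(p["tvec"],float).ravel()
    u=cv2.undistortPoints(np.array([[px]],float),np.array(p["intrinsics"],float),None).ravel()
    return -Rm.T@t, Rm.T@np.array([u[0],u[1],1.])
def atz(p,px,z):
    c,d=ray(p,px); return c+d*(z-c[2])/d[2]
def proj(p,X):
    return cv2.projectPoints(np.array(X,float).reshape(-1,1,3),np.array(p["rvec"],float),np.array(p["tvec"],float),np.array(p["intrinsics"],float),None)[0].reshape(-1,2)
def tri(obs):
    A=np.zeros((3,3));b=np.zeros(3)
    for p,px in obs:
        c,d=ray(p,px);d=d/np.linalg.norm(d);M=np.eye(3)-np.outer(d,d);A+=M;b+=M@c
    return np.linalg.solve(A,b)
def totool(dw):
    s=get_state();return R.from_quat(s["orientation"]).inv().apply(dw)
E
python3 - <<'E'
from h import *
s=get_state();print(s, tip_reach)
P={n:camera(n) for n in("top","scene")}
for n,p in P.items():
    cv2.imwrite(f"pics/{n}0.png",p["color"])
    print(n,"cam at",ray(p,(280,210))[0].round(3))
    for t,z in [("crucible_mid",.023),("boat_mid",.017),("round_pocket",.01),("long_pocket",.01),("carrier",0),("furnace",0),("lid_hinge",.125),("lid_handle",.207),("lid_pointer",.125),("index_mark",None),("bottle_a",0),("bottle_b",0),("cover",0),("beaker",0),("weight",0)]:
        for d in mark_of(t,p)[:4]:
            print(t,round(d["conf"],2),np.round(d["location"],1),atz(p,d["location"],z).round(3) if z is not None else "")
E
```

```text
pics
{'time_s': 0.0, 'joint_pos': array([ 1.06696598e+00,  3.42706684e-01,  1.52501873e+00, -1.82624980e-05,
        1.27539580e+00, -1.46013487e-01]), 'qd': array([-0.00021372, -0.00114271,  0.00164412,  0.00018177,  0.00084473,
       -0.00107808]), 'effort': array([ 2.74539962e-04, -4.31253433e+01, -2.44212574e+01,  7.18394620e-02,
        5.61128114e-02, -1.38628261e-04]), 'tool_pos': array([0.18367276, 0.49140919, 0.24005267]), 'orientation': array([ 1.77952858e-01,  9.84038717e-01, -7.27080717e-04, -2.35709082e-04]), 'ft_force': array([0.55372328, 0.62565589, 0.63895184]), 'ft_torque': array([ 0.01259137,  0.08109847, -0.03193262]), 'grip_force': 0.0, 'gripper_width': 0.9943654071571815} 0.014
top cam at [ 0.425 -0.037  1.441]
crucible_mid 0.59 [348. 234.] [ 0.533 -0.286  0.023]
crucible_mid 0.55 [337.3 214.5] [ 0.596 -0.251  0.023]
crucible_mid 0.52 [389.2 207.5] [ 0.623 -0.421  0.023]
crucible_mid 0.44 [362.5 209.7] [ 0.614 -0.333  0.023]
boat_mid 0.54 [368.4 259.7] [ 0.452 -0.354  0.017]
round_pocket 0.6 [267.  220.1] [ 0.573 -0.022  0.01 ]
long_pocket 0.82 [295.8 234.2] [ 0
[... 1238 characters left out ...]
furnace 0.63 [343.  162.5] [0.566 0.3   0.   ]
lid_hinge 0.57 [379.9 147.5] [0.668 0.311 0.125]
lid_hinge 0.55 [341.6  72.5] [0.392 0.504 0.125]
lid_handle 0.58 [312.9 103.2] [0.472 0.256 0.207]
lid_pointer 0.15 [337.  263.1] [ 0.799 -0.054  0.125]
index_mark 0.49 [341.   70.9] 
index_mark 0.21 [335.8 262. ] 
bottle_a 0.92 [335.3 264.4] [0.763 0.004 0.   ]
bottle_a 0.92 [286.5 295.5] [ 0.725 -0.145  0.   ]
bottle_b 0.92 [335.3 264.4] [0.763 0.004 0.   ]
bottle_b 0.92 [286.5 295.5] [ 0.725 -0.145  0.   ]
cover 0.49 [143.  340.6] [ 0.548 -0.453  0.   ]
beaker 0.84 [251.3 352.5] [ 0.758 -0.306  0.   ]
weight 0.54 [254.3 299.7] [ 0.673 -0.206  0.   ]
weight 0.17 [378.5 145.1] [0.606 0.431 0.   ]
```

```bash
python3 - <<'E'
import cv2
a=cv2.imread("pics/scene0.png")[20:400,100:440];cv2.imwrite("pics/scene0c.png",cv2.resize(a,None,fx=1.57,fy=1.57,interpolation=3))
a=cv2.imread("pics/top0.png")[150:290,80:420];cv2.imwrite("pics/top0c.png",cv2.resize(a,None,fx=2.35,fy=2.35,interpolation=3))
E
```

```text
(no output)
```

View pics/scene0c.png

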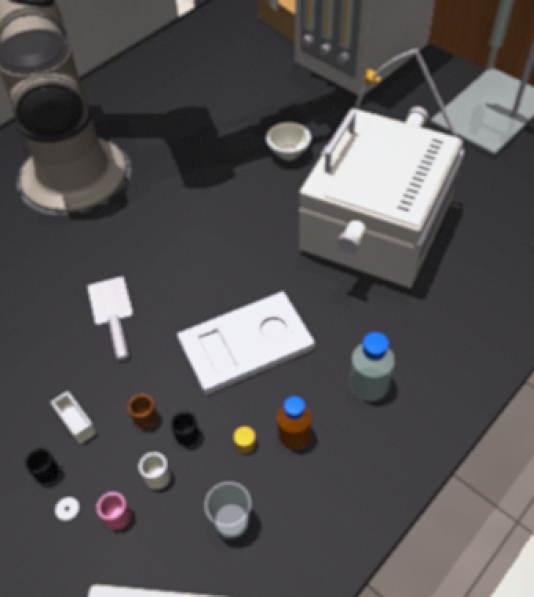

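View pics/top0c.png

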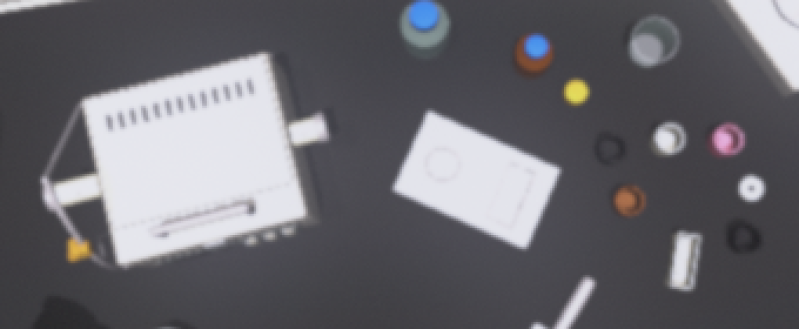

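The white crucible is at scene px (197,320), about (0.614,-0.338). The boat is at scene (145,285) and the carrier at (258,239). The tab is orange, at scene (337,68) and top (113,256). Next I need the yaws.

```bash
cat >> h.py <<'E'
def yaw_of(p,t,z,idx=0,near=None):
    """min-area rectangle of the traced outline laid on plane z: centre, sizes, yaw of long side"""
    out=[]
    for r in trace(t,p):
        c=max(cv2.findContours(r["region"].astype(np.uint8),0,2)[0],key=cv2.contourArea).reshape(-1,2)
        W=np.array([atz(p,q,z)[:2] for q in c],np.float32)*1000
        (cx,cy),_,_=q=cv2.minAreaRect(W);b=cv2.boxPoints(q);e1=b[1]-b[0];e2=b[2]-b[1]
        L=e1 if np.hypot(*e1)>np.hypot(*e2) else e2
        out.append((round(r["conf"],2),np.round([cx,cy],1),np.round(sorted([np.hypot(*e1),np.hypot(*e2)]),1),round(float(np.degrees(np.arctan2(L[1],L[0]))%180),1)))
    return out
E
python3 - <<'E'
from h import *
for n in("top","scene"):
    p=camera(n)
    for t,z in [("carrier",.02),("boat_mid",.034),("furnace_lid",.165),("index_tab",.2),("crucible_mid",.046),("furnace",.12)]:
        for o in yaw_of(p,t,z)[:5]: print(n,t,o)
p=camera("wrist");print("wrist cam",ray(p,(280,210)), p["intrinsics"],totool(ray(p,(280,210))[0]-get_state()["tool_pos"]))
E
```

```text
top carrier (0.69, array([554.2, -71.1]), array([124.8, 207.5], dtype=float32), 68.0)
top boat_mid (0.72, array([ 450.1, -355.3]), array([36.7, 73.3], dtype=float32), 170.5)
top furnace_lid (0.84, array([555.2, 287. ]), array([224.1, 260.9], dtype=float32), 105.9)
top index_tab (0.44, array([441.1, 405.6]), array([22.4, 22.5], dtype=float32), 4.2)
top crucible_mid (0.72, array([ 611.7, -333.3]), array([36.1, 38.7], dtype=float32), 90.0)
top crucible_mid (0.68, array([ 481.4, -436.6]), array([38. , 48.2], dtype=float32), 91.5)
top crucible_mid (0.64, array([ 528.1, -277.4]), array([38.6, 41.6], dtype=float32), 90.3)
top crucible_mid (0.61, array([ 612. , -409.1]), array([38.9, 42.7], dtype=float32), 91.5)
top furnace (0.72, array([555.1, 301.9]), array([242.7, 371.7], dtype=float32), 103.9)
top furnace (0.59, array([ 543.5, -423.7]), array([24.1, 27.4], dtype=float32), 45.4)
top furnace (0.16, array([442.1, 432.6]), array([24.4, 26.8], dtype=float32), 94.0)
scene carrier (0.97, array([559.9, -74.6]), array([133.3, 202.7], dtype=float32), 67.4)
scene carrier (0.7, array([749.9,  24.7])
[... 620 characters left out ...]
array([ 540.6, -285.3]), array([41.2, 65. ], dtype=float32), 153.4)
scene crucible_mid (0.6, array([ 626.1, -339.3]), array([39.7, 58.6], dtype=float32), 153.7)
scene crucible_mid (0.57, array([ 611.7, -262.8]), array([38. , 51.4], dtype=float32), 136.6)
scene furnace (0.71, array([ 768. , -326.7]), array([60.1, 75.1], dtype=float32), 125.0)
scene furnace (0.7, array([531. , 374.9]), array([253.7, 609.4], dtype=float32), 108.9)
wrist cam (array([0.10765697, 0.52001148, 0.38579085]), array([ 0.29022014, -0.09525467, -0.95233104])) [[365.2138387    0.         276.01215936]
 [  0.         365.2138387  206.06053573]
 [  0.           0.           1.        ]] [ 0.08124655 -0.00020999 -0.14504744]
```

```bash
python3 -m pendant '{"delta_pos":[[-0.533,-0.41,-0.04],[-0.533,-0.41,-0.04],[-0.533,-0.41,-0.04],[-0.533,-0.41,-0.04],[-0.533,-0.41,-0.04],[-0.533,-0.41,-0.04],[-0.533,-0.41,-0.04],[-0.533,-0.41,-0.04],[-0.533,-0.41,-0.04],[-0.533,-0.41,-0.04],[-0.533,-0.41,-0.04],[-0.533,-0.41,-0.04],[-0.533,-0.41,-0.04],[-0.533,-0.41,-0.04],[-0.533,-0.41,-0.04],[-0.533,-0.41,-0.04],[-0.533,-0.41,-0.04],[-0.533,-0.41,-0.04]],"rotation":[[0,0,0],[0,0,0],[0,0,0],[0,0,0],[0,0,0],[0,0,0],[0,0,0],[0,0,0],[0,0,0],[0,0,0],[0,0,0],[0,0,0],[0,0,0],[0,0,0],[0,0,0],[0,0,0],[0,0,0],[0,0,0]],"gripper":[0.4,0.4,0.4,0.4,0.4,0.4,0.4,0.4,0.4,0.4,0.4,0.4,0.4,0.4,0.4,0.4,0.4,0.4]}' 20
python3 - <<'E'
from h import *
print(get_state()["tool_pos"],get_state()["orientation"])
p=camera("wrist");cv2.imwrite("pics/w1.png",p["color"])
for t,z in [("round_pocket",.01),("long_pocket",.01),("crucible_mid",.023),("boat_mid",.017),("carrier",0)]:
    for d in mark_of(t,p)[:5]: print(t,round(d["conf"],2),np.round(d["location"],1),atz(p,d["location"],z).round(4))
for t,z in [("carrier",.02),("boat_mid",.034)]: print(t,yaw_of(p,t,z)[:3])
E
```

```text
time_s: 3.85
tool_pos: [0.5403, -0.0813, 0.28]
orientation: [0.18, 0.984, -0.0, -0.0]
ft_force: [0.2, 0.6, 0.1]
gripper_width: 0.698
grip_force: 0.0
[ 0.5402949  -0.08129733  0.27998153] [ 1.79712168e-01  9.83719202e-01 -3.29335826e-05 -2.61125432e-04]
round_pocket 0.83 [333.6 176.4] [ 0.574  -0.0223  0.01  ]
long_pocket 0.56 [242.5 173.2] [ 0.5332 -0.1197  0.01  ]
crucible_mid 0.77 [158.7 265.7] [ 0.6009 -0.2559  0.023 ]
boat_mid 0.61 [ 18.5 178.9] [ 0.4478 -0.3605  0.017 ]
carrier 0.8 [285.3 171.4] [ 0.5507 -0.0732  0.    ]
carrier [(0.64, array([554.3, -71.4]), array([123.1, 202.4], dtype=float32), 67.0)]
boat_mid [(0.61, array([ 452.6, -346.1]), array([53.4, 74.8], dtype=float32), 170.4)]
```

View pics/w1.png

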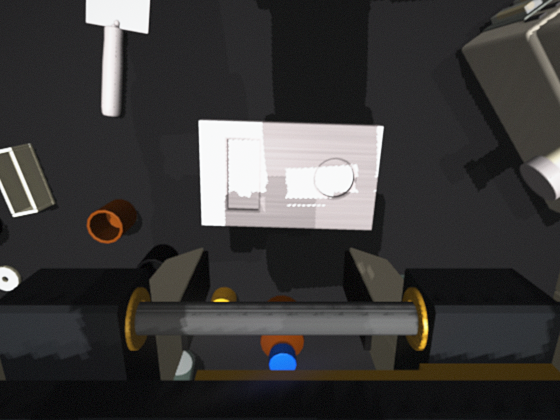

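Wrist view: carrier corners at (200,121),(383,126),(372,231),(201,227), long pocket at (243,173), round pocket at (334,177). The brown and black decoys are at lower left and the boat is at (20,180). I'll fit the carrier from its corners.

```bash
python3 - <<'E'
from h import *
p=camera("wrist");g=cv2.cvtColor(p["color"],6)
m=(cv2.GaussianBlur(g,(3,3),0)>110).astype(np.uint8);m[:110]=0;m[245:]=0;m[:,:190]=0;m[:,400:]=0
c=cv2.convexHull(max(cv2.findContours(m,0,2)[0],key=cv2.contourArea))
q=cv2.approxPolyDP(c,8,True).reshape(-1,2);print(q)
qs=cv2.cornerSubPix(g,q.astype(np.float32).reshape(-1,1,2),(4,4),(-1,-1),(3,30,.01)).reshape(-1,2);print(qs)
W=np.array([atz(p,x,.02)[:2] for x in qs])*1000;print(W.round(1))
print("centre",W.mean(0))
for i in range(len(W)):
    e=W[(i+1)%len(W)]-W[i];print(np.hypot(*e).round(1),np.degrees(np.arctan2(e[1],e[0])).round(1))
# round pocket rim circle, long pocket rim
h=cv2.HoughCircles(g[140:220,300:380],cv2.HOUGH_GRADIENT,1,20,param1=80,param2=12,minRadius=15,maxRadius=28)
if h is not None:
  for x in h[0][:3]: print(x[:2]+[300,140],x[2],atz(p,x[:2]+np.array([300,140]),.02)*1000)
cv2.imwrite("pics/w1c.png",cv2.resize(p["color"][110:240,190:395],None,fx=3.8,fy=3.8,interpolation=2))
E
```

```text
[[196 122]
 [378 128]
 [367 231]
 [199 226]]
[[195.53824  121.548195]
 [379.6454   128.44322 ]
 [367.3457   231.63736 ]
 [198.2824   226.14957 ]]
[[ 460.3 -141.3]
 [ 537.    44.2]
 [ 648.5   -2. ]
 [ 572.1 -187.7]]
centre [554.4857841  -71.73113395]
200.7 67.5
120.7 -22.5
200.8 -112.4
121.0 157.4
[329.5 178.5] 19.4 [571.23436066 -24.38630654  20.        ]
```

View pics/w1c.png

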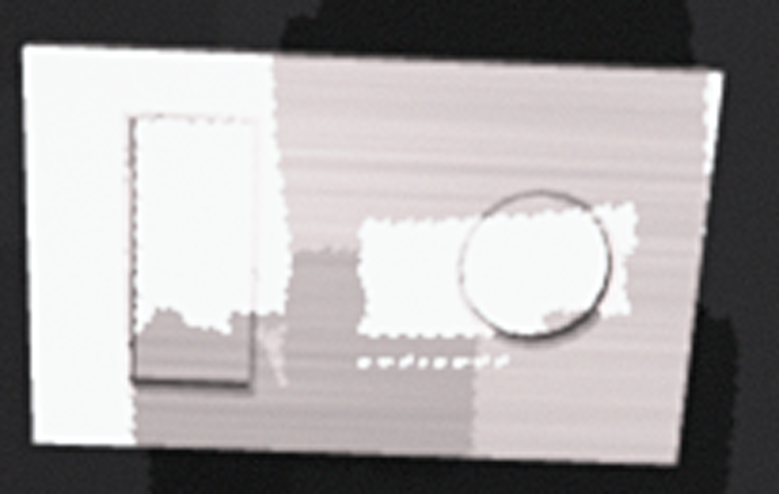

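```bash
python3 -m pendant '{"delta_pos":[[-0.149,-0.226,0.02],[-0.149,-0.226,0.02],[-0.149,-0.226,0.02],[-0.149,-0.226,0.02],[-0.149,-0.226,0.02],[-0.149,-0.226,0.02],[-0.149,-0.226,0.02],[-0.149,-0.226,0.02],[-0.149,-0.226,0.02]],"rotation":[[0,0,0.0675],[0,0,0.0675],[0,0,0.0675],[0,0,0.0675],[0,0,0.0675],[0,0,0.0675],[0,0,0.0675],[0,0,0.0675],[0,0,0.0675]],"gripper":[0.4,0.4,0.4,0.4,0.4,0.4,0.4,0.4,0.4]}' 20
python3 - <<'E'
from h import *
s=get_state();print(s["tool_pos"],s["orientation"])
p=camera("wrist");cv2.imwrite("pics/w2.png",p["color"])
for t,z in [("crucible_mid",.023),("boat_mid",.017)]:
    for d in mark_of(t,p)[:5]: print(t,round(d["conf"],2),np.round(d["location"],1),atz(p,d["location"],z).round(4))
print(yaw_of(p,"boat_mid",.034)[:2])
for r in trace("crucible_mid",p)[:5]:
    ys,xs=np.nonzero(r["region"]);print(r["extent"],p["color"][r["region"]].mean(0).round())
E
```

```text
time_s: 5.05
tool_pos: [0.5996, -0.3433, 0.2596]
orientation: [0.382, 0.924, 0.0, -0.001]
ft_force: [0.6, -0.0, 0.6]
gripper_width: 0.704
grip_force: 0.0
[ 0.59964551 -0.34332324  0.25962419] [ 3.81762197e-01  9.24260204e-01  3.91709051e-04 -7.40235414e-04]
crucible_mid 0.96 [241.8 229.9] [ 0.6179 -0.4156  0.023 ]
crucible_mid 0.86 [270.1  79.3] [ 0.528  -0.2807  0.023 ]
crucible_mid 0.83 [335.4 116.8] [ 0.6003 -0.2592  0.023 ]
crucible_mid 0.8 [132.9 162.5] [ 0.4846 -0.4421  0.023 ]
crucible_mid 0.76 [291.9 181.5] [ 0.6176 -0.3375  0.023 ]
boat_mid 0.58 [160.5  75.7] [ 0.4481 -0.356   0.017 ]
[(0.85, array([ 452.3, -355.1]), array([36.9, 78.9], dtype=float32), 170.9)]
[253.0, 55.3, 41.0, 47.6] [ 48.  99. 162.]
[220.9, 209.2, 39.9, 44.8] [126. 103. 176.]
[103.7, 140.8, 55.3, 44.6] [22. 21. 21.]
[317.0, 97.2, 45.8, 44.1] [24. 23. 24.]
[273.9, 158.4, 41.5, 45.4] [179. 195. 198.]
```

View pics/w2.png

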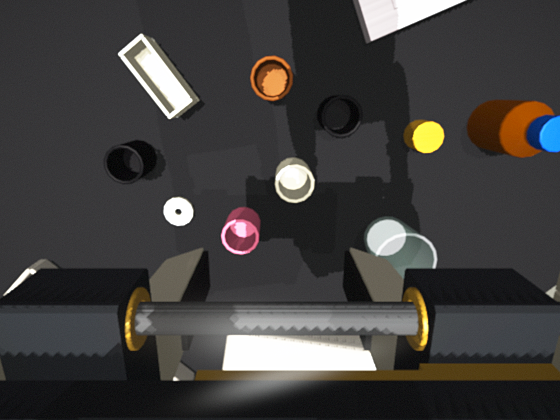

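The white crucible's rim is at (295,178) and the boat's rim corners are at (119,52),(145,35),(199,97),(172,118). Now refining both.

```bash
python3 - <<'E'
from h import *
p=camera("wrist");g=cv2.cvtColor(p["color"],6)
def best(t,px): return min(trace(t,p),key=lambda r:np.hypot(r["extent"][0]+r["extent"][2]/2-px[0],r["extent"][1]+r["extent"][3]/2-px[1]))["region"]
from scipy.optimize import minimize
def fit(reg,model,x0):
    # silhouette match: hull of projected solid vs region
    def cost(v):
        h=cv2.convexHull(proj(p,model(v)).astype(np.float32)*1)
        m=np.zeros((420*4,560*4),np.uint8);cv2.fillConvexPoly(m,np.round(h*4+1.5).astype(int),1)
        m=cv2.resize(m.astype(np.float32),(560,420),interpolation=cv2.INTER_AREA)
        return np.abs(m-reg).sum()
    r=minimize(cost,x0,method="Nelder-Mead",options=dict(initial_simplex=np.array([x0]+[np.array(x0)+d for d in np.diag([.005,.005,.1][:len(x0)])]),maxiter=150));return r.x.round(4),r.fun,reg.sum()
t=np.linspace(0,2*np.pi,48,endpoint=False)
cyl=lambda v:np.array([[v[0]+.02*np.cos(a),v[1]+.02*np.sin(a),z] for z in(0,.046) for a in t])
def box(v):
    c,s=np.cos(v[2]),np.sin(v[2]);return np.array([[v[0]+c*x-s*y,v[1]+s*x+c*y,z] for x in(-.037,.037) for y in(-.015,.015) for z in(0,.034)])
def thr(box_,lv,reg):
    k=cv2.dilate(reg.astype(np.uint8),np.ones((9,9)));m=((g>lv)&(k>0)).astype(np.uint8);m=cv2.morphologyEx(m,cv2.MORPH_CLOSE,np.ones((9,9)));return m
rc=best("crucible_mid",(294,181));rb=best("boat_mid",(159,76))
print(fit(rc,cyl,[.615,-.337]),fit(thr(0,70,rc),cyl,[.615,-.337]))
print(fit(rb,box,[.45,-.355,-.16]),fit(thr(0,70,rb),box,[.45,-.355,-.16]))
E
```

```text
(array([ 0.6171, -0.3349]), np.float64(110.125), np.int64(1345)) (array([ 0.6162, -0.3347]), np.float64(37.9375), np.uint64(1458))
(array([ 0.4502, -0.3577, -0.1551]), np.float64(66.375), np.int64(3164)) (array([ 0.449 , -0.3581, -0.166 ]), np.float64(120.9375), np.uint64(3301))
```

```bash
python3 -m pendant '{"delta_pos":[[-0.006,0.018,0.03],[-0.006,0.018,0.07],[-0.006,0.018,0.11],[-0.006,0.018,0.15],[-0.006,0.018,0.19],[-0.006,0.018,0.228],[-0.006,0.018,0.228],[-0.006,0.018,0.228],[-0.006,0.018,0.228],[-0.006,0.018,0.228],[-0.006,0.018,0.228],[-0.006,0.018,0.228],[-0.006,0.018,0.228]],"rotation":[[0,0,0],[0,0,0],[0,0,0],[0,0,0],[0,0,0],[0,0,0],[0,0,0],[0,0,0],[0,0,0],[0,0,0],[0,0,0],[0,0,0],[0,0,0]],"gripper":[0.4,0.4,0.4,0.4,0.4,0.4,0.4,-1,-1,-1,-1,-1,-1]}' 15; python3 -c "
from h import *
s=get_state();print(s['tool_pos'],s['orientation'],s['gripper_width']*92)
d=totool(np.array([.5744,-.0237,.1])-s['tool_pos']);print(d)"
```

```text
time_s: 6.53
tool_pos: [0.6183, -0.3352, 0.036]
orientation: [0.381, 0.925, -0.0, 0.003]
ft_force: [-0.7, 0.6, 7.0]
gripper_width: 0.431
grip_force: 15.0
[ 0.61826427 -0.33516657  0.03596632] [ 3.81094043e-01  9.24532559e-01 -4.86460051e-04  2.57702588e-03] 39.69781792219958
[ 0.25027342  0.19015451 -0.06511749]
```

```bash
python3 -m pendant '{"delta_pos":[[0,0,-0.02],[0,0,-0.05],[0,0,-0.07],[0,0,-0.07]],"rotation":[[0,0,0],[0,0,0],[0,0,0],[0,0,0]],"gripper":[-1,-1,-1,-1]}' 15; python3 - <<'E'
from h import *
s=get_state();print(s['tool_pos'],s['orientation'],s['ft_force'])
p=camera("wrist");q=camera("scene")
a=p["color"][60:400,100:460]; b=q["color"][255:385,120:260]
b=cv2.resize(b,(366,340),interpolation=2)
cv2.imwrite("pics/lift.png",np.hstack([a,b]))
E
```

```text
time_s: 6.87
tool_pos: [0.6193, -0.3359, 0.1095]
orientation: [0.381, 0.925, -0.001, 0.005]
ft_force: [0.6, -0.3, 0.7]
gripper_width: 0.434
grip_force: 15.0
[ 0.6193487  -0.33590241  0.10952923] [ 0.38103877  0.9245434  -0.00109384  0.00526986] [ 0.63691724 -0.27510154  0.66241908]
```

View pics/lift.png

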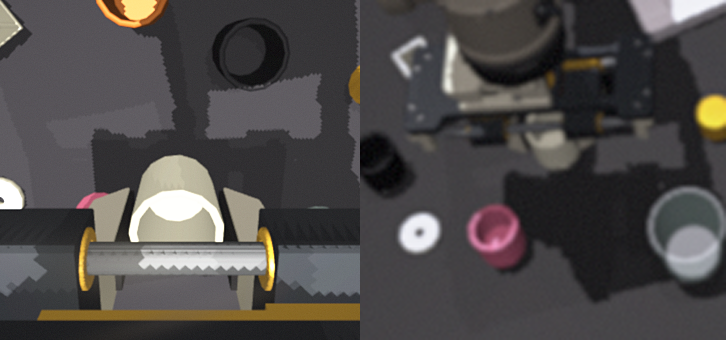

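```bash
python3 - <<'E'
from h import *
s=get_state();print(s['tool_pos'],s['orientation'],s['ft_force'],s['qd'].round(3))
d=np.array([.5744,-.0237,.10])-s['tool_pos'];print(totool(d))
print(R.from_quat(s['orientation']).as_matrix().round(4), s['joint_pos'])
E
```

```text
[ 0.61728238 -0.33452173  0.10421159] [ 3.81061360e-01  9.24548724e-01 -2.51922386e-04  1.35402540e-03] [-0.165601    0.46538807 -1.76685323] [-0.     0.039  0.04   0.    -0.004 -0.   ]
[0.24945074 0.19033606 0.0036469 ]
[[-7.096e-01  7.046e-01  2.300e-03]
 [ 7.046e-01  7.096e-01 -1.500e-03]
 [-2.700e-03  6.000e-04 -1.000e+00]] [-6.05693183e-01  7.81419866e-01  1.13973559e+00  9.03969196e-05
  1.21768398e+00 -1.39463187e+00]
```

```bash
python3 -m pendant '{"delta_pos":[[0.03,0.023,-0.018],[0.06,0.046,-0.018],[0.25,0.191,-0.018],[0.25,0.191,-0.018],[0.25,0.191,-0.018],[0.25,0.191,-0.018],[0.25,0.191,-0.018],[0.25,0.191,-0.018],[0.25,0.191,-0.018],[0.25,0.191,-0.018],[0.25,0.191,-0.018],[0.25,0.191,-0.018]],"rotation":[[0,0,0],[0,0,0],[0,0,0],[0,0,0],[0,0,0],[0,0,0],[0,0,0],[0,0,0],[0,0,0],[0,0,0],[0,0,0],[0,0,0]],"gripper":[-1,-1,-1,-1,-1,-1,-1,-1,-1,-1,-1,-1]}' 15; python3 - <<'E'
from h import *
p=camera("wrist");p=camera("wrist");s=get_state();print(s['tool_pos'],s['qd'].round(3))
Rt=R.from_quat(s['orientation'])
r=trace("crucible_mid",p);print([(round(x["conf"],2),x["extent"]) for x in r][:3])
m=mark_of("crucible_mid",p);print([(round(x["conf"],2),np.round(x["location"],1)) for x in m][:3])
# predicted model points in tool frame, bottom h below TCP
t=np.linspace(0,2*np.pi,72,endpoint=False)
img=p["color"].copy()
for h,col in((.032,(0,0,255)),(.036,(0,255,0))):
    for z in(h,h-.046):
        P=[s['tool_pos']+Rt.apply([.02*np.cos(a),.02*np.sin(a),z]) for a in t]
        for q in proj(p,P): cv2.circle(img,tuple(int(v*8) for v in q),4,col,-1,shift=3)
cv2.imwrite("pics/held.png",cv2.resize(img[170:350,190:370],None,fx=3.3,fy=3.3,interpolation=2))
E
```

```text
time_s: 7.97
tool_pos: [0.574, -0.0237, 0.1201]
orientation: [0.382, 0.924, -0.0, -0.0]
ft_force: [-0.0, 0.2, -1.1]
gripper_width: 0.431
grip_force: 15.0
[ 0.57407774 -0.02388098  0.12028635] [ 0.    -0.003 -0.001  0.002  0.    -0.   ]
[(0.98, [226.6, 216.7, 98.4, 83.9]), (0.78, [15.3, 351.5, 41.8, 30.3])]
[(0.62, array([ 12.5, 387.8]))]
```

View pics/held.png

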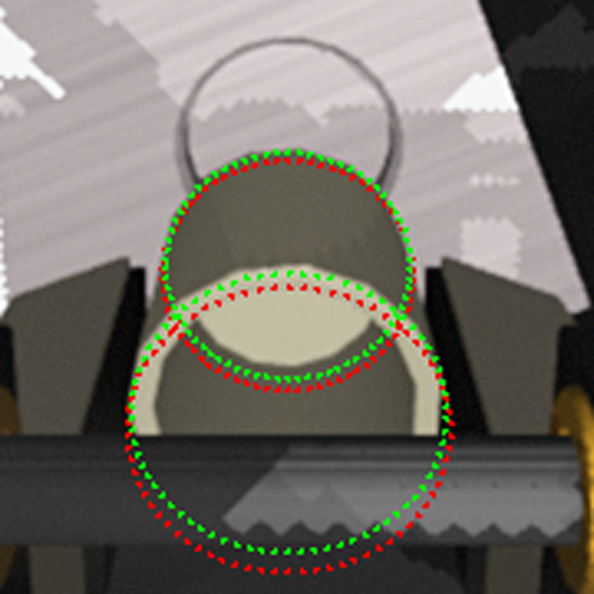

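```bash
python3 -m pendant '{"delta_pos":[[0,0,0.03],[0,0,0.05],[0,0,0.06],[0,0,0.07],[0,0,0.074],[0,0,0.074],[0,0,0.074],[0,0,0.074]],"rotation":[[0,0,0],[0,0,0],[0,0,0],[0,0,0],[0,0,0],[0,0,0],[0,0,0],[0,0,0]],"gripper":[-1,-1,-1,-1,-1,-1,-1,-1]}' 15; python3 -c "
from h import *
s=get_state();print(s['tool_pos'],s['qd'].round(3))"
```

```text
time_s: 8.83
tool_pos: [0.5767, -0.0246, 0.0486]
orientation: [0.381, 0.924, -0.0, 0.003]
ft_force: [2.5, -5.5, 2.9]
gripper_width: 0.426
grip_force: 15.0
[ 0.5767014  -0.02457156  0.04855311] [ 0.002  0.     0.    -0.001  0.    -0.001]
```

```bash
python3 -m pendant '{"delta_pos":[[0,0,0],[0,0,0],[0,0,0],[0,0,-0.04],[0,0,-0.08],[0,0,-0.12],[0,0,-0.16],[0.02,0,-0.16],[0.04,0,-0.16]],"rotation":[[0,0,0],[0,0,0],[0,0,0],[0,0,0],[0,0,0],[0,0,0],[0,0,0],[0,0,0],[0,0,0]],"gripper":[0.4,0.4,0.4,0.4,0.4,0.4,0.4,0.4,0.4]}' 15; python3 - <<'E'
from h import *
p=camera("wrist");p=camera("wrist")
s=get_state();print(s['tool_pos'],s['orientation'])
img=p["color"].copy()
for d in mark_of("crucible_mid",p)[:2]: print(d,atz(p,d["location"],.033))
t=np.linspace(0,2*np.pi,72,endpoint=False)
for z,c in((.01,(0,0,255)),(.056,(0,255,0))):
    for q in proj(p,[[.5744+.02*np.cos(a),-.0237+.02*np.sin(a),z] for a in t]): cv2.circle(img,tuple(int(v*8) for v in q),3,c,-1,shift=3)
q=proj(p,[.5744,-.0237,.033])[0].astype(int);print(q)
x,y=max(q[0]-90,0),max(q[1]-90,0)
cv2.imwrite("pics/seat.png",cv2.resize(img[y:y+180,x:x+180],None,fx=3.3,fy=3.3,interpolation=2))
E
```

```text
time_s: 9.58
tool_pos: [0.5469, 0.0055, 0.2095]
orientation: [0.382, 0.924, 0.001, 0.003]
ft_force: [-0.8, 1.1, -0.9]
gripper_width: 0.701
grip_force: 0.0
[0.54393256 0.00743846 0.20738773] [ 3.80313277e-01  9.24857558e-01  3.08678030e-04 -4.62106188e-04]
{'location': [272.4, 235.4], 'conf': 0.68} [ 0.57337248 -0.02655809  0.033     ]
[275 234]
```

View pics/seat.png

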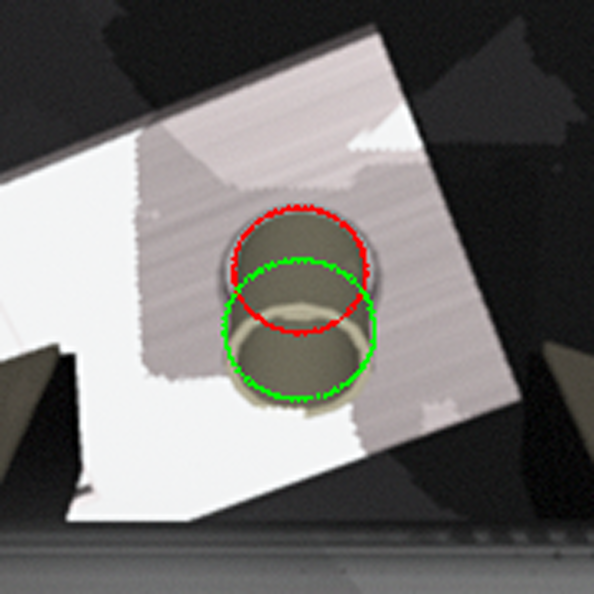

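The crucible is inside the pocket ring, but its rim sits lower than the upright model predicts, so it may be leaning. I'll quantify this numerically from all the views.

```bash
cat > tilt.py <<'E'
from h import *
from scipy.optimize import minimize
t=np.linspace(0,2*np.pi,48,endpoint=False)
def cyl(v): # x,y of bottom, tilt vec (2), z bottom
    Rr=R.from_rotvec([v[2],v[3],0])
    return np.array([Rr.apply([.02*np.cos(a),.02*np.sin(a),z])+[v[0],v[1],v[4]] for z in(0,.046) for a in t])
def mask(p,v):
    h=cv2.convexHull(proj(p,cyl(v)).astype(np.float32));m=np.zeros((1680,2240),np.uint8)
    cv2.fillConvexPoly(m,np.round(h*4+1.5).astype(int),1);return cv2.resize(m.astype(np.float32),(560,420),interpolation=3)
if __name__=="__main__":
    obs=[]
    for n in("wrist","scene","top"):
        p=camera(n);q=proj(p,[.5744,-.0237,.033])[0]
        rs=[r for r in trace("crucible_mid",p) if np.hypot(r["extent"][0]+r["extent"][2]/2-q[0],r["extent"][1]+r["extent"][3]/2-q[1])<30]
        for r in rs[:1]:
            m=mask(p,[.5744,-.0237,0,0,.01]);ys,xs=np.nonzero(m>.5)
            print(n,r["conf"],np.round(r["extent"],1),"model ext",xs.min(),ys.min(),np.ptp(xs)+1,np.ptp(ys)+1)
            obs.append((p,r["region"]))
    def cost(v,O): return sum(np.abs(mask(p,v)-g).sum()/g.sum() for p,g in O)
    def run(O):
        best=None
        for x0 in([.5744,-.0237,0,0,.01],[.5744,-.0237,.15,.1,.012],[.5744,-.0237,-.15,-.1,.012]):
            x0=np.array(x0);S=np.vstack([x0]+[x0+d for d in np.diag([.003,.003,.1,.1,.004])])
            r=minimize(cost,x0,(O,),method="Nelder-Mead",options=dict(initial_simplex=S,maxiter=250))
            if best is None or r.fun<best.fun:best=r
        return best.x.round(4),round(best.fun,3)
    print(run(obs),cost([.5744,-.0237,0,0,.01],obs));print("wrist",run(obs[:1]),cost([.5744,-.0237,0,0,.01],obs[:1]))
E
python3 tilt.py
```

```text
wrist 0.89 [252.  208.1  48.3  58.5] model ext 253 205 46 57
scene 0.65 [264.9 212.5  16.6  23.8] model ext 266 214 16 22
(array([ 0.5735, -0.0215,  0.1535,  0.1463,  0.0138]), np.float64(0.144)) 0.4101337387056553
wrist (array([ 0.5766, -0.0243,  0.1539,  0.1276,  0.0063]), np.float64(0.025)) 0.2004880694143167
```

The silhouette fit shows a lean of about 0.2 rad along the tool's x axis: one bottom edge is on the pocket lip, on the (-0.7,+0.7) side. I'll turn the gripper 90° and regrip along the lean, so the pads square it up, then centre and lower it.

```bash
python3 -m pendant '{"delta_pos":[[-0.04,0,0],[-0.04,0,0.02],[-0.04,0,0.04],[-0.04,0,0.06],[-0.04,0,0.06],[-0.04,0,0.06],[-0.04,0,0.06],[-0.04,0,0.06],[-0.04,0,0.06],[-0.04,0,0.06],[-0.04,0,0.06],[-0.04,0,0.06],[-0.04,0,0.06],[-0.04,0,0.06],[-0.04,0,0.06]],"rotation":[[0,0,-0.25],[0,0,-0.25],[0,0,-0.25],[0,0,-0.25],[0,0,-0.25],[0,0,-0.25],[0,0,-0.25],[0,0,-0.25],[0,0,-0.25],[0,0,-0.25],[0,0,-0.25],[0,0,-0.25],[0,0,-0.25],[0,0,-0.25],[0,0,-0.25]],"gripper":[0.4,0.4,0.4,0.4,0.4,0.4,0.4,0.4,0.4,0.4,0.4,0.4,0.4,0.4,0.4]}' 15; python3 -c "
from h import *
s=get_state();print(s['tool_pos'],s['orientation'],s['qd'].round(3));print(totool(np.array([.5744,-.0237,.042])-s['tool_pos']))"
```

```text
time_s: 11.28
tool_pos: [0.5741, -0.0228, 0.1464]
orientation: [-0.383, 0.924, 0.0, -0.0]
ft_force: [-0.2, 0.0, 0.4]
gripper_width: 0.699
grip_force: 0.0
[ 0.57414597 -0.0228301   0.14641159] [-3.82985202e-01  9.23754452e-01  1.48514075e-04 -1.59164526e-04] [ 0.001 -0.003  0.001  0.     0.     0.011]
[ 0.00041718 -0.00083583  0.10441135]
```

```bash
python3 -m pendant '{"delta_pos":[[0,-0.001,0.03],[0,-0.001,0.06],[0,-0.001,0.09],[0,-0.001,0.1],[0,-0.001,0.102],[0,-0.001,0.102],[0,-0.001,0.102],[0,-0.001,0.102],[0,-0.001,0.102],[0,-0.001,0.102],[0,-0.001,0.102]],"rotation":[[0,0,0],[0,0,0],[0,0,0],[0,0,0],[0,0,0],[0,0,0],[0,0,0],[0,0,0],[0,0,0],[0,0,0],[0,0,0]],"gripper":[0.7,0.7,0.7,0.7,0.7,-1,-1,-1,-1,-1,-1]}' 10;  python3 -m pendant '{"delta_pos":[[0,0,0.003],[0,0,0.006],[0,0,0.006],[0,0,0.006]],"rotation":[[0,0,0],[0,0,0],[0,0,0],[0,0,0]],"gripper":[-1,-1,-1,-1]}' 10
```

```text
time_s: 12.2
tool_pos: [0.5783, -0.025, 0.0473]
orientation: [-0.384, 0.923, -0.003, 0.004]
ft_force: [3.5, -6.1, 3.7]
gripper_width: 0.486
grip_force: 9.6
time_s: 12.53
tool_pos: [0.5754, -0.023, 0.0395]
orientation: [-0.384, 0.923, -0.0, 0.001]
ft_force: [1.2, 2.3, 6.5]
gripper_width: 0.431
grip_force: 10.0
```

```bash
python3 -m pendant '{"delta_pos":[[0,0,0],[0,0,0],[0,0,0],[0,0,-0.04],[0,0,-0.08],[0,0,-0.12],[0.03,0,-0.16],[0.05,0,-0.16],[0.05,0,-0.16],[0.05,0,-0.16]],"rotation":[[0,0,0],[0,0,0],[0,0,0],[0,0,0],[0,0,0],[0,0,0],[0,0,0],[0,0,0],[0,0,0],[0,0,0]],"gripper":[0.4,0.4,0.4,0.4,0.4,0.4,0.4,0.4,0.4,0.4]}' 15; python3 tilt.py; python3 -c "
from h import *
s=get_state();print(s['tool_pos'],s['orientation'],s['qd'].round(3));print(totool(np.array([.4497,-.358,.12])-s['tool_pos']))"
```

```text
time_s: 13.37
tool_pos: [0.5391, -0.0593, 0.1992]
orientation: [-0.383, 0.924, -0.0, 0.0]
ft_force: [0.0, 0.7, -0.6]
gripper_width: 0.698
grip_force: 0.0
wrist 0.73 [253.3 213.1  47.   60.2] model ext 252 214 46 60
scene 0.79 [265.7 214.9  13.8  19.1] model ext 266 214 16 22
(array([ 0.5745, -0.0211,  0.0366, -0.0299,  0.0075]), np.float64(0.13)) 0.2104249908722996
wrist (array([ 5.772e-01, -1.890e-02,  1.600e-02, -3.100e-02,  4.000e-04]), np.float64(0.025)) 0.12619560019129603
[ 0.53957872 -0.05815153  0.19763783] [-3.84625211e-01  9.23072363e-01  6.32635211e-04 -6.78570318e-04] [-0.002 -0.004 -0.001 -0.002  0.001 -0.003]
[ 0.27614127 -0.14744188  0.07760034]
```

```bash
python3 -m pendant '{"delta_pos":[[0.276,-0.147,0.04],[0.276,-0.147,0.04],[0.276,-0.147,0.04],[0.276,-0.147,0.04],[0.276,-0.147,0.04],[0.276,-0.147,0.06],[0.276,-0.147,0.08],[0.276,-0.147,0.08],[0.276,-0.147,0.08],[0.276,-0.147,0.08],[0.276,-0.147,0.08],[0.276,-0.147,0.08]],"rotation":[[0,0,0.151],[0,0,0.151],[0,0,0.151],[0,0,0.151],[0,0,0.151],[0,0,0.151],[0,0,0.151],[0,0,0.151],[0,0,0.151],[0,0,0.151],[0,0,0.151],[0,0,0.151]],"gripper":[0.2,0.2,0.2,0.2,0.2,0.2,0.2,0.2,0.2,0.2,0.2,0.2]}' 15; python3 - <<'E'
from h import *
p=camera("wrist");s=get_state();print(s['tool_pos'],s['orientation'],s['qd'].round(3));print(totool(np.array([.4497,-.358,.029])-s['tool_pos']))
print(yaw_of(p,"boat_mid",.034)[:2])
img=p["color"].copy()
c,sn=np.cos(-.161),np.sin(-.161)
for z,col in((0,(0,0,255)),(.034,(0,255,0))):
    Q=proj(p,[[.4497+c*x-sn*y,-.358+sn*x+c*y,z] for x,y in((-.037,-.015),(.037,-.015),(.037,.015),(-.037,.015))]);cv2.polylines(img,[np.round(Q*8).astype(int)],True,col,1,shift=3)
cv2.imwrite("pics/boat.png",img[100:400,80:480])
E
```

```text
time_s: 14.67
tool_pos: [0.4503, -0.3571, 0.1193]
orientation: [0.079, 0.997, -0.0, 0.0]
ft_force: [0.3, 1.1, 1.2]
gripper_width: 0.599
grip_force: 0.0
[ 0.45036298 -0.35707109  0.11946664] [ 7.85885879e-02  9.96906981e-01 -2.42297369e-04  4.95573133e-04] [ 0.    -0.007  0.    -0.003 -0.002  0.001]
[ 0.00060208 -0.00098466  0.09046647]
[(0.62, array([ 447.7, -356.9]), array([30.7, 80.2], dtype=float32), 171.4)]
```

View pics/boat.png

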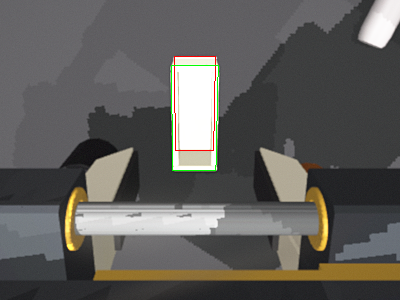

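The model outline overlays the boat well. Descend, grip and lift.

```bash
python3 -m pendant '{"delta_pos":[[0,-0.001,0.03],[0,-0.001,0.06],[0,-0.001,0.085],[0,-0.001,0.09],[0,-0.001,0.09],[0,-0.001,0.09],[0,-0.001,0.09],[0,-0.001,0.09],[0,-0.001,0.09],[0,-0.001,0.09],[0,-0.001,0.09],[0,-0.001,0.09]],"rotation":[[0,0,0],[0,0,0],[0,0,0],[0,0,0],[0,0,0],[0,0,0],[0,0,0],[0,0,0],[0,0,0],[0,0,0],[0,0,0],[0,0,0]],"gripper":[0.2,0.2,0.2,0.2,0.2,0.2,-1,-1,-1,-1,-1,-1]}' 15;  python3 -m pendant '{"delta_pos":[[0,0,-0.02],[0,0,-0.05],[0,0,-0.09],[0,0,-0.09],[0,0,-0.09],[0,0,-0.09]],"rotation":[[0,0,0],[0,0,0],[0,0,0],[0,0,0],[0,0,0],[0,0,0]],"gripper":[-1,-1,-1,-1,-1,-1]}' 15
python3 - <<'E'
from h import *
p=camera("wrist");s=get_state();print(s['tool_pos'],s['orientation'],s['qd'].round(3));print(totool(np.array([.5346,-.1198,.12])-s['tool_pos']))
# centre of held boat along tool x : compare silhouette extents with model at offset dx
r=trace("boat_mid",p)[0];print(r["conf"],r["extent"])
Rt=R.from_quat(s['orientation'])
for h in(.029,.032):
  for dx in(-.003,0,.003):
    Q=proj(p,[s['tool_pos']+Rt.apply([dx+x,y,z]) for x in(-.037,.037) for y in(-.015,.015) for z in(h,h-.034)]);print(h,dx,Q.min(0).round(1),Q.max(0).round(1))
E
```

```text
time_s: 15.77
tool_pos: [0.4495, -0.3594, 0.0294]
orientation: [0.08, 0.997, -0.0, 0.0]
ft_force: [-0.7, 0.3, 5.6]
gripper_width: 0.326
grip_force: 15.0
time_s: 16.27
tool_pos: [0.4488, -0.3588, 0.1182]
orientation: [0.08, 0.997, 0.0, -0.0]
ft_force: [-0.3, 0.2, -1.3]
gripper_width: 0.325
grip_force: 15.0
[ 0.44857096 -0.35850987  0.11747203] [ 7.98953053e-02  9.96802549e-01  8.29938795e-04 -8.53801349e-04] [-0.     0.015  0.006 -0.001 -0.002  0.001]
[-0.04690469  0.24936869 -0.00223546]Traceback (most recent call last):
  File "<stdin>", line 4, in <module>
IndexError: list index out of range
```

```bash
python3 -m pendant '{"delta_pos":[[-0.047,0.249,0],[-0.047,0.249,0],[-0.047,0.249,0],[-0.047,0.249,0],[-0.047,0.249,0],[-0.047,0.249,0],[-0.047,0.249,0.01],[-0.047,0.249,0.02],[-0.047,0.249,0.02],[-0.047,0.249,0.02],[-0.047,0.249,0.02]],"rotation":[[0,0,0.037],[0,0,0.037],[0,0,0.037],[0,0,0.037],[0,0,0.037],[0,0,0.037],[0,0,0.037],[0,0,0.037],[0,0,0.037],[0,0,0.037],[0,0,0.037]],"gripper":[-1,-1,-1,-1,-1,-1,-1,-1,-1,-1,-1]}' 15
python3 - <<'E'
from h import *
p=camera("wrist");s=get_state();print(s['tool_pos'],s['orientation'],s['qd'].round(3));print(totool(np.array([.5346,-.1198,.039])-s['tool_pos']))
Rt=R.from_quat(s['orientation']);img=p["color"].copy()
for h,col in((.029,(0,255,0)),):
  for z in(h,h-.034):
    Q=proj(p,[s['tool_pos']+Rt.apply([x,y,z]) for x,y in((-.037,-.015),(.037,-.015),(.037,.015),(-.037,.015))]);cv2.polylines(img,[np.round(Q*8).astype(int)],True,col,1,shift=3)
c,sn=np.cos(np.radians(-22.5)),np.sin(np.radians(-22.5))
Q=proj(p,[[.5346+c*x-sn*y,-.1198+sn*x+c*y,.02] for x,y in((-.041,-.018),(.041,-.018),(.041,.018),(-.041,.018))]);cv2.polylines(img,[np.round(Q*8).astype(int)],True,(255,0,0),1,shift=3);print(Q)
x,y=160,110
cv2.imwrite("pics/ins.png",cv2.resize(img[y:y+200,x:x+240],None,fx=2.9,fy=2.9,interpolation=2))
E
```

```text
time_s: 17.28
tool_pos: [0.5347, -0.1223, 0.0982]
orientation: [0.196, 0.981, 0.0, -0.001]
ft_force: [-1.0, -0.3, -1.4]
gripper_width: 0.323
grip_force: 15.0
[ 0.53493481 -0.12240936  0.09862727] [ 1.96078714e-01  9.80588155e-01 -2.89041002e-05 -8.56928749e-05] [ 0.002 -0.009 -0.003  0.002 -0.     0.004]
[0.00130313 0.00228536 0.05962727]
[[250.38701798 160.06339345]
 [252.99682674 279.44078304]
 [305.78102485 279.36395906]
 [308.8253998  159.9904162 ]]
```

View pics/ins.png

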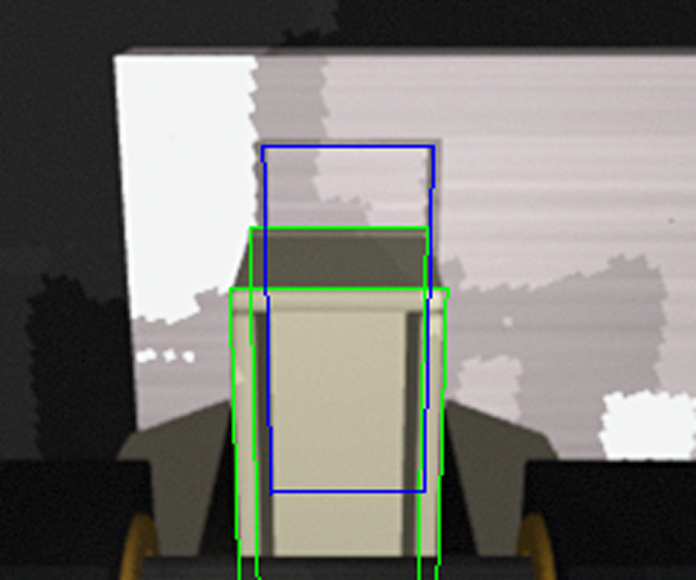

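The held boat matches its model, and the pocket outline agrees to within about 1 mm. I'll correct by (1.3, 2.3) mm and lower.

```bash
python3 -m pendant '{"delta_pos":[[0.001,0.002,0.01],[0.001,0.002,0.03],[0.001,0.002,0.045],[0.001,0.002,0.055],[0.001,0.002,0.06],[0.001,0.002,0.06],[0.001,0.002,0.06],[0.001,0.002,0.06]],"rotation":[[0,0,0],[0,0,0],[0,0,0],[0,0,0],[0,0,0],[0,0,0],[0,0,0],[0,0,0]],"gripper":[-1,-1,-1,-1,-1,-1,-1,-1]}' 15; python3 -c "
from h import *
camera('top');s=get_state();print(s['tool_pos'],s['ft_force'],s['qd'].round(3))"
```

```text
time_s: 18.0
tool_pos: [0.5353, -0.1188, 0.0389]
orientation: [0.195, 0.981, 0.0, 0.0]
ft_force: [0.2, -0.4, -0.7]
gripper_width: 0.325
grip_force: 15.0
[ 0.53530049 -0.11878187  0.03894637] [ 0.35751567  0.56173256 -0.60740047] [ 0.002 -0.     0.001 -0.002 -0.    -0.001]
```

```bash
python3 -m pendant '{"delta_pos":[[0,0,0],[0,0,0],[0,0,0],[0,0,-0.03],[0,0,-0.07],[0,0,-0.11],[0,0,-0.15],[0.02,0.03,-0.19],[0.02,0.06,-0.22],[0.02,0.06,-0.22],[0.02,0.06,-0.22]],"rotation":[[0,0,0],[0,0,0],[0,0,0],[0,0,0],[0,0,0],[0,0,0],[0,0,0],[0,0,0],[0,0,0],[0,0,0],[0,0,0]],"gripper":[0.2,0.2,0.2,0.2,0.2,0.2,0.2,0.2,0.2,0.2,0.2]}' 15
python3 - <<'E'
from h import *
from scipy.optimize import minimize
p=camera("wrist");s=get_state();print(s['tool_pos'])
def pts(v):
    Rr=R.from_euler("xyz",[v[3],v[4],v[2]]);return np.array([Rr.apply([x,y,z])+[v[0],v[1],v[5]] for x in(-.037,.037) for y in(-.015,.015) for z in(0,.034)])
def cyl(v):
    Rr=R.from_rotvec([v[3],v[4],0]);return np.array([Rr.apply([.02*np.cos(a),.02*np.sin(a),z])+[v[0],v[1],v[5]] for z in(0,.046) for a in np.linspace(0,6.28,48)])
def mask(v,f):
    h=cv2.convexHull(proj(p,f(v)).astype(np.float32));m=np.zeros((1680,2240),np.uint8);cv2.fillConvexPoly(m,np.round(h*4+1.5).astype(int),1);return cv2.resize(m.astype(np.float32),(560,420),interpolation=3)
for t,f,x0 in(("boat_mid",pts,[.5346,-.1198,-.393,0,0,.01]),("crucible_mid",cyl,[.5744,-.0237,0,0,0,.01])):
    q=proj(p,[x0[0],x0[1],.03])[0]
    R_=sorted(trace(t,p),key=lambda r:np.hypot(r["extent"][0]+r["extent"][2]/2-q[0],r["extent"][1]+r["extent"][3]/2-q[1]))
    if not R_: print(t,"none");continue
    g=R_[0]["region"];m=mask(x0,f);ys,xs=np.nonzero(m>.5)
    print(t,R_[0]["conf"],np.round(R_[0]["extent"],1),"model",xs.min(),ys.min(),np.ptp(xs)+1,np.ptp(ys)+1)
    c=lambda v:np.abs(mask(np.r_[v[:5],.01],f)-g).sum()
    S=np.vstack([x0[:5]]+[np.array(x0[:5])+d for d in np.diag([.003,.003,.1,.1,.1])])
    r=minimize(c,x0[:5],method="Nelder-Mead",options=dict(initial_simplex=S,maxiter=300));print(r.x.round(4),r.fun,c(x0),g.sum())
for n in("scene","top"):
    p=camera(n);print(n,[(t,round(d["conf"],2),np.round(d["location"],1)) for t in("lid_pointer","index_mark","lid_handle","lid_hinge","furnace","furnace_lid") for d in mark_of(t,p)[:3]])
E
```

```text
time_s: 18.97
tool_pos: [0.541, -0.0539, 0.2618]
orientation: [0.194, 0.981, 0.0, 0.003]
ft_force: [0.8, -0.7, -0.3]
gripper_width: 0.601
grip_force: 0.0
[ 0.53990383 -0.05498673  0.25927927]
boat_mid 0.81 [200.8 148.7  34.7  79.9] model 198 153 36 75
[ 0.5354 -0.118  -0.3916 -0.0127 -0.0106] 60.6875 309.4375 2407
crucible_mid 0.9 [294.3 168.5  44.2  46.5] model 294 169 43 48
[ 5.75e-01 -2.29e-02  8.06e-02  5.00e-04 -3.96e-02] 39.3125 95.375 1517
scene [('index_mark', 0.64, array([237.6, 242.5])), ('index_mark', 0.61, array([341.2,  71.1])), ('index_mark', 0.54, array([141.9, 342.3])), ('lid_handle', 0.68, array([315.3, 106.3])), ('lid_hinge', 0.58, array([378.6, 147.2])), ('lid_hinge', 0.54, array([255.6, 302.4])), ('furnace', 0.74, array([335.1, 164.8])), ('furnace', 0.4, array([236.4, 246.8])), ('furnace_lid', 0.75, array([377.5, 148.5])), ('furnace_lid', 0.53, array([252.6, 301.4]))]
top [('lid_pointer', 0.65, array([123.6, 257.7])), ('index_mark', 0.47, array([111.3, 251.2])), ('index_mark', 0.3, array([292.8, 235.6])), ('lid_handle', 0.88, array([166.1, 240.6])), ('furnace', 0.61, array([261. , 165.2])), ('furnace_lid', 0.69, array([353.8, 172.5])), ('furnace_lid', 0.61, array([155.4, 183.5]))]
```

Both parts are seated: boat fit tilt about 0.015 rad and 2 mm off, crucible within 1 mm. Next, a look at the furnace from above.

```bash
python3 -m pendant '{"delta_pos":[[0.01,0.01,-0.04],[0.03,0.03,-0.07],[0.05,0.06,-0.1],[0.189,0.315,-0.12],[0.189,0.315,-0.12],[0.189,0.315,-0.12],[0.189,0.315,-0.12],[0.189,0.315,-0.12],[0.189,0.315,-0.12],[0.189,0.315,-0.12],[0.189,0.315,-0.12],[0.189,0.315,-0.12],[0.189,0.315,-0.12],[0.189,0.315,-0.12]],"rotation":[[0,0,0.143],[0,0,0.143],[0,0,0.143],[0,0,0.143],[0,0,0.143],[0,0,0.143],[0,0,0.143],[0,0,0.143],[0,0,0.143],[0,0,0.143],[0,0,0.143],[0,0,0.143],[0,0,0.143],[0,0,0.143]],"gripper":[0.2,0.2,0.2,0.2,0.2,0.2,0.2,0.2,0.2,0.2,0.2,0.2,0.2,0.2]}' 45
python3 - <<'E'
from h import *
camera("top");camera("top")
p=camera("wrist");s=get_state();print(s['tool_pos'],s['orientation'],s['qd'].round(3))
np.savez("w3.npz",**{k:v for k,v in p.items() if k!="shot"})
for t,z in(("lid_pointer",.125),("index_mark",.22),("lid_handle",.207),("lid_hinge",.125),("furnace",0)):
    for d in mark_of(t,p)[:3]: print(t,round(d["conf"],2),np.round(d["location"],1),atz(p,d["location"],z).round(4))
for t,z in(("furnace_lid",.165),("index_tab",.22),("lid_handle",.207),("furnace",.12)):
    for r in yaw_of(p,t,z)[:2]:print(t,r)
    print([np.round(r["extent"]) for r in recognise(t,p)[:2]])
E
```

```text
time_s: 20.98
tool_pos: [0.4854, 0.3071, 0.3786]
orientation: [0.602, 0.799, -0.0, 0.0]
ft_force: [0.1, -0.1, 0.4]
gripper_width: 0.6
grip_force: 0.0
[0.48572795 0.30645689 0.37884866] [ 6.02331814e-01  7.98245812e-01 -3.01880839e-05  8.99144534e-05] [-0.     0.001 -0.003  0.004 -0.     0.004]
lid_pointer 0.73 [272.2 355.7] [0.548  0.0673 0.125 ]
index_mark 0.63 [272.9  62.1] [0.4539 0.4055 0.22  ]
lid_handle 0.63 [256.2 231.3] [0.4786 0.2613 0.207 ]
furnace_lid (0.77, array([553.6, 300.4]), array([216.7, 232.8], dtype=float32), 106.0)
[array([234.,  68., 225., 235.])]
index_tab (0.87, array([442.7, 396.6]), array([24.8, 24.9], dtype=float32), 14.3)
[array([237.,  53.,  36.,  33.])]
lid_handle (0.96, array([543.2, 310.2]), array([191.7, 205.5], dtype=float32), 106.0)
[array([234.,  68., 227., 235.])]
furnace (0.81, array([555.7, 321.2]), array([244.2, 330. ], dtype=float32), 106.5)
[array([234.,   8., 228., 332.])]
```

```bash
cat > furn.py <<'E'
from h import *
from scipy.optimize import least_squares
ya=np.radians(16.0);fx=np.array([np.cos(ya),np.sin(ya)]);fy=np.array([-fx[1],fx[0]])
P={n:camera(n) for n in("scene","top","wrist")}
def edges(p,t,z):
    r=trace(t,p)[0]["region"];c=max(cv2.findContours(r.astype(np.uint8),0,1)[0],key=cv2.contourArea).reshape(-1,2)
    W=np.array([atz(p,q,z)[:2] for q in c]);return W@fx,W@fy
for n in("top","wrist"):
    u,v=edges(P[n],"furnace_lid",.165);print(n,"u min/max",np.percentile(u,[0,5,10,90,95,100]).round(4),"v",np.percentile(v,[0,5,10,90,95,100]).round(4))
    d=mark_of("lid_handle",P[n])[:1]
    if d: w=atz(P[n],d[0]["location"],.207)[:2];print(" handle u,v",(w@fx).round(4),(w@fy).round(4))
C={}
for n,p in P.items():
    h=cv2.cvtColor(p["color"],cv2.COLOR_BGR2HSV);m=cv2.inRange(h,(8,120,90),(28,255,255))
    q0=dict(scene=(338,68),top=(113,256),wrist=(255,70))[n]
    k=np.zeros_like(m);s=40 if n=="wrist" else 14;k[max(q0[1]-s,0):q0[1]+s,q0[0]-s:q0[0]+s]=1;m=m*(k>0)
    ys,xs=np.nonzero(m);C[n]=np.array([xs.mean(),ys.mean()]);print(n,"orange",C[n].round(1),len(xs),np.ptp(xs)+1,np.ptp(ys)+1)
print("triangulated",tri([(P[n],C[n]) for n in C]))
json.dump({n:list(c) for n,c in C.items()},open("tab.json","w"))
E
python3 furn.py
```

```text
top u min/max [0.5    0.5046 0.506  0.7222 0.7228 0.7242] v [-0.0073 -0.005  -0.0041  0.2081  0.2098  0.2119]
 handle u,v 0.5384 0.118
wrist u min/max [0.5067 0.5104 0.5108 0.7223 0.7227 0.7252] v [0.02   0.0213 0.0226 0.2399 0.24   0.2514]
 handle u,v 0.5339 0.1209
scene orange [336.4  68.5] 57 11 9furn.py:17: RuntimeWarning: Mean of empty slice.
  ys,xs=np.nonzero(m);C[n]=np.array([xs.mean(),ys.mean()]);print(n,"orange",C[n].round(1),len(xs),np.ptp(xs)+1,np.ptp(ys)+1)
  ret = ret.dtype.type(ret / rcount)
Traceback (most recent call last):
  File "furn.py", line 17, in <module>
    ys,xs=np.nonzero(m);C[n]=np.array([xs.mean(),ys.mean()]);print(n,"orange",C[n].round(1),len(xs),np.ptp(xs)+1,np.ptp(ys)+1)
                                                                                                    ~~~~~~^^^^
ValueError: zero-size array to reduction operation maximum which has no identity
```

```bash
python3 - <<'E'
from h import *
from scipy.optimize import least_squares,minimize_scalar
ya=np.radians(16.0);fx=np.array([np.cos(ya),np.sin(ya)]);fy=np.array([-fx[1],fx[0]])
top=cv2.imread("pics/top0.png");P={"scene":camera("scene"),"wrist":camera("wrist"),"top":camera("top")}
I={"scene":P["scene"]["color"],"wrist":P["wrist"]["color"],"top":top}
C={}
for n,p in P.items():
    m=cv2.inRange(cv2.cvtColor(I[n],cv2.COLOR_BGR2HSV),(8,120,90),(28,255,255))
    q0=dict(scene=(338,68),top=(113,256),wrist=(255,70))[n];s=40 if n=="wrist" else 12
    k=np.zeros_like(m);k[max(q0[1]-s,0):q0[1]+s,q0[0]-s:q0[0]+s]=255;m&=k
    ys,xs=np.nonzero(m);C[n]=np.array([xs.mean(),ys.mean()]);print(n,C[n].round(1),len(xs),xs.min(),xs.max(),ys.min(),ys.max())
X=tri([(P[n],C[n]) for n in C])
def rel(X): return np.array([X[:2]@fx-.7238,X[:2]@fy-.1203,X[2]-.125])
print("tri",X,rel(X),"r,theta",np.hypot(*rel(X)[[0,2]]),np.arctan2(rel(X)[2],-rel(X)[0]))
def pt(th,r,y): u=.7238-r*np.cos(th);v=.1203+y;return np.r_[u*fx+v*fy,.125+r*np.sin(th)]
for n in C:
    f=lambda v:(proj(P[n],pt(v,.213,.146))[0]-C[n])
    r=least_squares(lambda v:f(v[0]),[.6]);print(n,r.x,f(r.x[0]))
r=least_squares(lambda v:np.concatenate([(proj(P[n],pt(v[0],v[1],.146+v[2]))[0]-C[n])*dict(wrist=1,top=3,scene=3)[n] for n in C]),[.6,.21,0]);print("all",r.x,r.fun)
print("handle TCP xy (shut):",(.7238-.19)*fx+.1203*fy)
for n in("scene","wrist"):
    for d in mark_of("index_mark",P[n])[:2]: print(n,d["location"], [ (round(t,2),proj(P[n],pt(t,.198,.146))[0].round(1)) for t in(.45,.5,.55,.6,.65,.7)])
E
```

```text
scene [336.4  68.5] 59 332 342 64 72
wrist [253.8  68.2] 979 238 272 52 88
top [112.8 256.2] 69 109 118 252 260
tri [0.44050051 0.39861106 0.22247973] [-0.19049164  0.14145115  0.09747973] r,theta 0.21398448940560305 0.47298518571359055
scene [0.45910942] [0.01520214 0.01166208]
wrist [0.45112979] [-1.16994007 -6.07516434]
top [0.44514174] [-0.88204913  0.83302459]
all [ 0.4733458   0.21404256 -0.00461855] [-1.00920542  0.09210894  0.08847901 -0.17059059 -0.38467097 -0.72901822]
handle TCP xy (shut): [0.47996232 0.262775  ]
scene [342.2, 71.8] [(0.45, array([340.3,  72.1])), (0.5, array([342. ,  69.9])), (0.55, array([344. ,  67.8])), (0.6, array([346.1,  65.8])), (0.65, array([348.4,  63.9])), (0.7, array([350.8,  62.1]))]
wrist [273.3, 63.4] [(0.45, array([269.9,  62.8])), (0.5, array([275.6,  61.9])), (0.55, array([282.2,  61. ])), (0.6, array([289.7,  60.1])), (0.65, array([298.2,  59.1])), (0.7, array([307.8,  58.1]))]
```

```bash
python3 -m pendant '{"delta_pos":[[-0.02,-0.01,0.02],[-0.04,-0.0175,0.05],[-0.04,-0.0175,0.09],[-0.04,-0.0175,0.12],[-0.04,-0.0175,0.15],[-0.04,-0.0175,0.17],[-0.04,-0.0175,0.177],[-0.04,-0.0175,0.177],[-0.04,-0.0175,0.177],[-0.04,-0.0175,0.177],[-0.04,-0.0175,0.177],[-0.04,-0.0175,0.177],[-0.04,-0.0175,0.177],[-0.04,-0.0175,0.177],[-0.04,-0.0175,0.177],[-0.04,-0.0175,0.177]],"rotation":[[0,0,0],[0,0,0],[0,0,0],[0,0,0],[0,0,0],[0,0,0],[0,0,0],[0,0,0],[0,0,0],[0,0,0],[0,0,0],[0,0,0],[0,0,0],[0,0,0],[0,0,0],[0,0,0]],"gripper":[0.2,0.2,0.2,0.2,0.2,0.2,0.2,0.2,0.2,-1,-1,-1,-1,-1,-1,-1]}' 45
python3 - <<'E'
from h import *
s=get_state();print(s['tool_pos'],s['orientation'],s['qd'].round(3),s['gripper_width']*92)
for th in(.08,.16,.24,.32,.40,.47):
    x=-.19*np.cos(th)+.082*np.sin(th);z=.19*np.sin(th)+.082*np.cos(th);print(th,"tool y",round(x+.19,4),"tool z",round(-(z-.082),4))
E
```

```text
time_s: 23.72
tool_pos: [0.4799, 0.2646, 0.2018]
orientation: [0.602, 0.799, 0.0, 0.0]
ft_force: [11.9, 3.0, -5.6]
gripper_width: 0.141
grip_force: 7.0
[0.47986755 0.26463759 0.20184484] [6.01543476e-01 7.98839934e-01 3.93245442e-04 2.27033061e-04] [-0.003  0.011 -0.025 -0.003 -0.059  0.   ] 12.99835980232852
0.08 tool y 0.0072 tool z -0.0149
0.16 tool y 0.0155 tool z -0.0292
0.24 tool y 0.0249 tool z -0.0428
0.32 tool y 0.0354 tool z -0.0556
0.4 tool y 0.0469 tool z -0.0675
0.47 tool y 0.0577 tool z -0.0772
```

```bash
python3 -m pendant '{"delta_pos":[[0,0,0],[0,0,0],[0.0,0.0035,-0.0075],[0,0.007,-0.015],[0,0.011,-0.022],[0,0.0155,-0.029],[0,0.02,-0.036],[0,0.025,-0.043],[0,0.03,-0.049],[0,0.035,-0.0555],[0,0.041,-0.0615],[0,0.047,-0.0675],[0,0.052,-0.0725],[0,0.058,-0.077],[0,0.058,-0.077],[0,0.058,-0.077],[0,0.058,-0.077]],"rotation":[[0,0,0],[0,0,0],[0,0,0],[0,0,0],[0,0,0],[0,0,0],[0,0,0],[0,0,0],[0,0,0],[0,0,0],[0,0,0],[0,0,0],[0,0,0],[0,0,0],[0,0,0],[0,0,0],[0,0,0]],"gripper":[-1,-1,-1,-1,-1,-1,-1,-1,-1,-1,-1,-1,-1,-1,-1,-1,-1]}' 45
cat > chk.py <<'E'
from h import *
from scipy.optimize import least_squares
ya=np.radians(16.0);fx=np.array([np.cos(ya),np.sin(ya)]);fy=np.array([-fx[1],fx[0]])
def pt(th,r,y): u=.7238-r*np.cos(th);v=.1203+y;return np.r_[u*fx+v*fy,.125+r*np.sin(th)]
P={n:camera(n) for n in("scene","wrist","top")};s=get_state();print(s['tool_pos'],s['orientation'],s['qd'].round(3),s['ft_force'].round(1),s['grip_force'])
w=s['tool_pos'];u=w[:2]@fx-.7238;z=w[2]+.005-.125;print("r",np.hypot(u,z),"theta from TCP",np.arctan2(z,-u)-np.arctan2(.082,.19))
for n,p in P.items():
    for t in("lid_pointer","index_mark","lid_handle"):
        for d in mark_of(t,p)[:2]: print(n,t,round(d["conf"],2),np.round(d["location"],1))
    print(n,"model .42,.47,.52",[proj(p,pt(t,.198,.146))[0].round(1) for t in(.42,.47,.52)],"shut",proj(p,pt(0,.198,.146))[0].round(1))
    cv2.imwrite(f"pics/end_{n}.png",p["color"])
E
python3 chk.py
```

```text
time_s: 25.13
tool_pos: [0.5334, 0.2802, 0.2792]
orientation: [0.601, 0.799, -0.002, -0.001]
ft_force: [-8.2, -2.6, -1.5]
gripper_width: 0.115
grip_force: 45.0
[0.53333191 0.2801675  0.27913784] [ 0.60135538  0.79897792 -0.00199227 -0.00142107] [-0.001 -0.    -0.    -0.     0.    -0.001] [-7.9 -1.9 -0.6] 44.993489384651184
r 0.2079785789427615 theta from TCP 0.4638670339221889
scene index_mark 0.43 [272.7 224.6]
scene lid_handle 0.61 [338.6  86.1]
scene model .42,.47,.52 [array([339.3,  73.5]), array([341. ,  71.2]), array([342.8,  69.1])] shut [331.5  94.3]
wrist lid_handle 0.74 [275.8 292.5]
wrist model .42,.47,.52 [array([188.8, -33.7]), array([193.2, -39.7]), array([199. , -46.1])] shut [191.1   2.9]
top lid_pointer 0.91 [110.8 249.3]
top lid_pointer 0.67 [284.  225.6]
top index_mark 0.41 [109.  254.1]
top lid_handle 0.84 [156.  221.3]
top lid_handle 0.73 [295.  233.4]
top model .42,.47,.52 [array([112.4, 253.1]), array([111. , 251.6]), array([109.5, 249.8])] shut [123.3 259.5]
```

```bash
python3 - <<'E'
from h import *
for n,(x,y) in(("scene",(340,70)),("top",(112,252))):
    a=cv2.imread(f"pics/{n}0.png");b=cv2.imread(f"pics/end_{n}.png")
    for k,i in(("before",a),("now",b)):
        m=cv2.inRange(cv2.cvtColor(i,cv2.COLOR_BGR2HSV),(8,120,90),(28,255,255))[y-12:y+12,x-15:x+15]
        ys,xs=np.nonzero(m);print(n,k,"orange",len(xs),(xs.mean()+x-15).round(1),(ys.mean()+y-12).round(1))
    print(cv2.cvtColor(a,6)[y-8:y+10,x-6:x+12]);print(cv2.cvtColor(b,6)[y-8:y+10,x-6:x+12])
p=camera("scene")
print(json.dumps({t:[(round(d["conf"],2),atz(p,d["location"],z).round(3).tolist()) for d in mark_of(t,p)[:1]] for t,z in(("cover",0),("beaker",0),("weight",0),("bottle_a",0),("carrier",0))}))
E
```

```text
scene before orange 58 336.4 68.6
scene now orange 0 nan nan
[[ 80  81  80  76  79  81  81  88 104 120 126 115  95  82  77  75  78  79]
 [ 96 103  94  84  78  80  86 100 111 113 105  89  79  77  78  77  79  75]
 [128 144 133 113  97  91 101 110 108  94  82  75  78  80  80  79  70  59]
 [151 170 170 155 132 118 113 105  92  80  76  78  80  80  78  68  56  38]
 [161 179 182 176 157 133 109  91  77  77  79  80  83  80  69  52  39  26]
 [164 183 184 173 150 121 102  86  80  77  81  80  77  71  51  35  27  22]
 [165 181 177 153 123 113 122 116  97  82  77  69  61  48  33  24  22  24]
 [141 164 164 136 115 134 157 149 118  86  69  56  41  29  24  20  24  26]
 [102 128 142 130 119 143 165 153 114  75  54  41  26  23  25  25  24  24]
 [ 75  91 105 105 100 120 137 125  88  53  36  26  22  22  24  24  24  26]
 [ 68  70  78  81  83  89  95  82  55  35  26  22  20  24  25  26  26  24]
 [ 66  69  75  80  76  70  59  45  30  22  23  22  25  22  22  23  24  25]
 [ 71  73  77  78  72  56  37  26  25  18  26  24  22  24  25  24  28  30]
 [ 73  75  73  65  51  37  29  21  23  26  23  23  25  21  25  2
[... 4021 characters left out ...]
9 139 102  82  72  69  69  68]
 [ 65  72  99 141 169 180 180 172 164 159 155 138 116  98  84  74  69  68]
 [ 66  71 100 139 161 170 167 157 146 141 135 127 121 116 105  89  75  70]
 [ 65  71  98 134 156 160 151 136 123 119 111 103 107 119 119 106  88  77]
 [ 65  68  87 114 134 136 123 108  96  90  84  78  84 102 116 114 103  91]
 [ 65  67  73  88  99  97  89  82  74  70  69  68  71  82  96 104 108 105]]
{"cover": [[0.68, [0.546, -0.458, 0.0]]], "beaker": [[0.84, [0.756, -0.31, 0.0]]], "weight": [[0.73, [0.55, -0.011, 0.0]]], "bottle_a": [[0.86, [0.723, -0.142, 0.0]]], "carrier": [[0.61, [0.551, -0.07, 0.0]]]}<stdin>:6: RuntimeWarning: Mean of empty slice.
  ret = ret.dtype.type(ret / rcount)
```

```bash
python3 - <<'E'
from h import *
a=cv2.cvtColor(cv2.imread("pics/top0.png"),6).astype(int);b=cv2.cvtColor(cv2.imread("pics/end_top.png"),6).astype(int)
print("diff rows 232-262 cols 100-128");np.set_printoptions(linewidth=200)
print((b-a)[232:262,100:126]); print(b[236:250,100:122])
print("initial pointer area");print(a[250:268,112:134])
E
```

```text
diff rows 232-262 cols 100-128
[[-64 -46 -25 -15 -10  -4  -1  -1   0   1   1   1   0   1  -1  -6 -12 -12  -9  -5  -1   1   1 -14 -53 -48]
 [-24 -14  -5  -2  -1   0   0   1   1   0   0   1   1   0   0  -3  -4  -2   5  16  24  31  35  11 -40 -38]
 [ -5  -1   0   1   2   1   0   0   1   1   0   0   1   0   2   2  14  36  57  72  85  94  89  41 -20 -30]
 [  0   0   1   1   0   0   0   1   0   0   0   1  -1   0   2  15  51  91 113 126 135 137 126  67   0 -26]
 [  1   1   1   0   0   1   0  -1   0   0   0  -1   0  -1   3  31  87 131 145 147 149 145 136  89  15 -33]
 [  0   1   1   0  -1   0   1  -1   1  -1  -1   0  -1   0   6  42  98 139 150 150 149 148 141 102  26 -33]
 [ -1   1   0   0   1   0   0  -1   0  -1  -1  -1  -3  -3   6  42 100 141 150 150 150 149 145 117  43 -24]
 [  0   0   0   2   0   1   0   0  -1  -2  -1  -2  -2  -1   6  40  96 137 150 151 152 149 146 130  72   3]
 [  0   0   1   1  -1   0   1   0   0   0  -2  -1   0  -1   5  33  88 135 148 150 151 151 149 142 104  46]
 [ -1   0   0   1   0   0   1   1   0   1   1   0   1   4  10  35  85 132 150 150 151 151 150 147 124  66]
[... 4376 characters left out ...]
4 104 116 115 105  94  82  73  71  73  90 147 204 225 227 227]
 [ 89  80  73  70  69  68  71  82  95 103 109 106  95  83  77  75  84 131 184 211 214 212]
 [ 69  67  67  66  67  67  66  70  76  85  96 103  99  92  86  81  83 106 141 161 168 170]
 [ 66  66  66  67  67  66  67  67  69  71  79  86  88  90  90  86  83  87  98 111 125 136]
 [ 65  65  65  67  65  66  67  68  68  68  70  72  74  79  81  82  81  80  79  83  94 103]
 [ 64  66  64  65  66  66  67  66  68  66  68  68  69  70  71  74  74  73  73  74  74  76]
 [ 65  65  65  66  66  67  67  68  67  67  67  68  69  68  70  70  70  70  70  71  70  72]
 [ 66  65  65  66  66  66  67  66  66  67  68  67  68  69  68  69  69  69  70  70  70  70]]
```

```bash
python3 - <<'E'
from h import *
ya=np.radians(16.0);fx=np.array([np.cos(ya),np.sin(ya)]);fy=np.array([-fx[1],fx[0]])
def L(th,x,y,z):
    u=.7238+x*np.cos(th)+z*np.sin(th);v=.1203+y;return np.r_[u*fx+v*fy,.125-x*np.sin(th)+z*np.cos(th)]
p=camera("top")
for th in(0,.42,.464,.51,.56,.6):
    print(th,"tip",proj(p,L(th,-.198,.146,0))[0].round(1),"arm -180",proj(p,L(th,-.18,.146,0))[0].round(1),"topcorner",proj(p,L(th,-.215,.12,.04))[0].round(1),"botcorner",proj(p,L(th,-.215,.12,0))[0].round(1),"handle",proj(p,L(th,-.19,0,.082))[0].round(1))
print("tab tip/end .47",proj(p,[L(.47,-.198,.146,0),L(.47,-.224,.146,0)]).round(1).tolist(),".53",proj(p,[L(.53,-.198,.146,0),L(.53,-.224,.146,0)]).round(1).tolist())
q=camera("scene")
for th in(.42,.464,.51,.56): print("scene",th,"-y top corner",proj(q,L(th,-.215,-.12,.04))[0].round(1),"-y bot",proj(q,L(th,-.215,-.12,0))[0].round(1),"+y top",proj(q,L(th,-.215,.12,.04))[0].round(1))
b=cv2.imread("pics/end_top.png")[225:270,95:140];c=camera("top")["color"]
s=cv2.imread("pics/end_scene.png")[50:180,280:400]
cv2.imwrite("pics/fin.png",np.hstack([cv2.resize(b,(390,390),interpolation=2),cv2.resize(s,(360,390),interpolation=2)]))
# column profiles along the front edge and +y edge of lid, top view
g=cv2.cvtColor(c,6);print("col125 rows240-262",g[240:262,125]);print("row240 cols108-122",g[240,108:122])
E
```

```text
0 tip [123.3 259.5] arm -180 [122.1 253.6] topcorner [128.8 262.8] botcorner [133.1 262.9] handle [164.1 243.2]
0.42 tip [112.4 253.1] arm -180 [112.2 247.5] topcorner [116.1 250. ] botcorner [121.9 256.1] handle [153.6 223.7]
0.464 tip [111.2 251.8] arm -180 [111.  246.3] topcorner [114.6 247.8] botcorner [120.5 254.7] handle [152.4 221. ]
0.51 tip [109.8 250.2] arm -180 [109.8 244.8] topcorner [113.1 245.4] botcorner [119.1 252.9] handle [151.2 218. ]
0.56 tip [108.3 248.3] arm -180 [108.4 243.1] topcorner [111.5 242.7] botcorner [117.5 250.9] handle [149.9 214.7]
0.6 tip [107.1 246.6] arm -180 [107.3 241.6] topcorner [110.1 240.3] botcorner [116.3 249.1] handle [148.8 212. ]
tab tip/end .47 [[111.0, 251.6], [111.2, 259.6]] .53 [[109.2, 249.4], [109.1, 257.3]]
scene 0.42 -y top corner [302.5 120.4] -y bot [296.3 129.3] +y top [337.6  65.8]
scene 0.464 -y top corner [304.7 118.7] -y bot [297.8 127.3] +y top [339.8  63.9]
scene 0.51 -y top corner [307.2 117. ] -y bot [299.6 125.3] +y top [342.2  62. ]
scene 0.56 -y top corner [310.  115.3] -y bot [301.6 123.2] +y top [345.   60.1]
col125 rows240-262 [209 218 221 221 223 224 219 198 181 176 173 171 167 148 108  76  70  68
  68  70  71  83]
row240 cols108-122 [ 90  72  67  66  68  68  75 103 158 205 220 222 223 223]
```

```bash
python3 -c "
from bench import *
s=get_state();print(s['time_s'],s['grip_force'],s['qd'].round(3));print(close_job())"
```

```text
26.1833 44.99359846115112 [-0.001 -0.001 -0.002 -0.    -0.002 -0.   ]
the job is handed in; nothing more can be done
None
```

I handed the job in at 26.2 s of the 61 s limit: by my own image checks both parts are seated in their pockets and the lid is held at about 0.46 rad, within a few mm of the tab; the judge's verdict was not shown.

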